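# Press a sample puck in the hand press

### The arm

A 6-joint arm with a two-finger parallel gripper is mounted at the origin on the work surface. World frame = base frame: x ahead of the robot, y to its left, z up, the work surface at z = 0. Lengths are in m, angles in rad, forces in N, time in s.
With the tool pointing down it reaches from about 0.425 to 0.925 m from the base axis. Payload 12.5 kg.
Tool frame: the origin (TCP) lies at the very end of the fingers, on their centre line; the grasp point (between the pads) lies 19 mm behind it; z points along the fingers, x is the direction in which the jaws open and shut, and the axes are right-handed (so a half turn about z gives the same grasp; the last joint's range is limited). The gripper opens to 85 mm and grips with 20 to 120 N. Pads are 22 mm wide; open, the fingers measure 114 mm over their backs; the gripper's body (76 mm by 85 mm) begins 54 mm behind the grasp point. The pads swing forward as they close: fully open they stand 13 mm farther back than shut.
Start: joints at [-1.302, 0.491, 1.559, -0, 1.092, -0.106], TCP at [0.229, -0.582, 0.231] pointing down, gripper open.
Joint ranges: [-3.1, 3.1], [-0.84, 2.19], [0.05, 2.79], [-1.13, 4.28], [0.06, 2.93], [-2.69, 2.69]. Speed limits (rad/s): [2.22, 2.22, 2.79, 3.14, 3.14, 3.14].

### API

Orientations are given as a unit quaternion [x, y, z, w].
In Python, from rig import arm, get_image, ticket gives the robot as it stands. The module is installed in compiled form; this text tells all that it offers.
- The arm moves only by the tool jog_arm, never from a script. Its argument "moves" is a list that holds one entry, the list of rows, each a list of 7 numbers: the turn, a rotation vector about the tool's x, y, z in degrees, then the shift along the tool's x, y, z in m, then the closure in counts, from 0 (fully open) to 255 (shut). A call has 1 to 5 rows; each row is the pose to reach, as a shift and turn from the pose commanded when the call began, along the tool's axes at that moment; what a row does not reach only later rows make up. A row lasts 1/12 s, in which the tool goes at most 41.7 mm and 7.16 degrees, less where a joint would pass 70% of its speed; a pose out of reach is approached as far as the arm can. A call with a gripper value outside its range is refused whole. The fingers move at their own pace and stop on an object; "squeeze" is the grip in N (left out, the last holds). Time passes only in rows, so rows that repeat a pose let the fingers close. It gives the time, the measured TCP pose, the force and the opening at its end, in the units of the state.
- arm.observe(): the state, without advancing time (a new reading comes with each control period).
- get_image(name): name is "scene" or "top"; returns a dict with "frame" (384x512x3 uint8, red, green, blue), "camera_matrix" (3x3 intrinsics, pixels), "k1" (the pictures are not rectified: a ray, as slopes to the right and down, at radius r is drawn at 1 + k1 r^2 times it, then the intrinsics apply), "rvec" (rotation vector, rad) and "tvec" (3), from world to camera coordinates, as OpenCV has them. Camera axes: x right, y down, z forward; pixel columns grow to the right and rows downward; lengths in m; the calibration is good to about 2 mm. A picture is of the moment at which its call begins. There is no depth.
- ticket.hand_in(): hands the job in, once; it reports no verdict.
The state is a dict: "clock": time; "qpos": joint angles; "joint_velocities": joint speeds; "effort": joint torques, N m; "tcp_pos": TCP position; "eef_rot": TCP orientation; "contact_force": force on the tool from outside, world axes, zero at the start; "wrist_torque": the same for the moment, N m; "opening": finger opening in m.
Only numpy, scipy, OpenCV 4.12 (cv2) and the standard library are available. Lean on these libraries where they do the work, as an engineer would, in place of code of your own. Each camera call takes 0.05 s, during which the arm holds its last target. There are 200 camera calls.

### The job

Put the round aluminium puck into the round die cavity of the hand press so that it sits flat on the bottom, and let go of it. Then flip the press's safety catch right over, outwards, and pull the lever all the way down to its stop so that the ram presses on the puck. Finish while still holding the lever down, and leave the square blank and everything else on the bench where it is.

Things in the scene. Friction and masses are not known exactly. Their poses are not given: they have to be found in the camera images.
- puck_center (a point): round aluminium puck, 40 mm diameter, 20 mm thick, about 70 g, lying flat on the bench; this point is its centre, half-way up (10 mm above its underside); z is its axis
- press: white hand press fixed on the bench; origin on the bench under the centre of the die cavity; x points away from the robot to the lever's hinge, y left, z up. Base plate 20 mm thick, x -55 to 145, y -182 to 62 mm. Steel die block 76 x 76 mm, top face 45 mm above the bench. Raised lever stem (18 mm wide) at x 110, y 0. Catch on the right. Locking dog at y -113 (x 90 to 126, up to z 148 mm)
- cavity (a point): centre of the flat floor of the round die cavity: 42 mm diameter, 8 mm deep (its mouth is 8 mm above this point), 2 mm chamfer at the mouth; axes as the press. The seated puck stands 12 mm proud of the die and its centre is 10 mm above this point
- press_catch (a joint): catch angle, rad, about the press's x. 0 = guarding: the steel flap rises 40 deg above level from its pivot towards +y (inwards), in front of the lever's locking dog, and truly stops the lever. Grows as it turns up and over towards -y (outwards); 1.92 = stop, 30 deg above level on the outer side. 0.035 N m friction, stays where left; starts at 0 to 0.12. A sideways push on its inner face turns it
- catch_pivot (a point): middle of the catch's pivot pin, 85 mm above the bench, fixed on the press; axes as the press. The flap is 40 mm wide (20 mm either side of this point along the press's x), 5 mm thick and 74 mm long from the pivot to its rounded edge
- catch_tip (a point): middle of the flap's free edge, 70 mm from the pivot; moves with the flap
- press_lever (a joint): lever angle, rad. 0 = raised, leaning 7 deg back from upright; grows as it is pulled towards the robot (press -x) and down; 1.606 = stop, 5 deg above level. A spring drives it back up; with the puck in place it takes about 18 N at the grip at the bottom. The sprung ram meets the seated puck from about 1.47
- lever_hinge (a point): point on the lever's hinge axis (along the press's y), 110 mm behind the cavity, 70 mm above the bench; fixed, axes as the press
- lever_grip (a point): middle of the grasping part of the lever's round black cross handle: 18 mm diameter, along the press's y, on the left of the stem, free from y 10 to 110 mm from the stem's middle; this point is at y 65 mm, 165 mm from the hinge axis; moves with the lever (235 mm above the bench when raised)
- square_blank: square aluminium blank, 40 x 40 x 20 mm, same metal as the puck; origin at the centre of its underside. Not to be used
- bottle: glass bottle with yellow cap, 72 mm diameter, 150 mm tall; origin under its centre. Bystander
- jar: small white screw jar, 56 mm diameter, 65 mm tall; origin under its centre. Bystander
- tube_rack: yellow tube rack, 75 x 170 mm, 110 mm tall with capped tubes; origin under its centre. Bystander
- tip_box: pipette-tip box, 85 x 120 x 85 mm; origin under its centre. Bystander
- spatula: flat-bladed spatula with a wooden handle, lying flat, 170 mm long along its x. Bystander
- marker: marker pen lying flat, 125 mm long along its x, 15 mm thick. Bystander
There are look-alikes about, which are no part of the job. What is shaped like the part that bears puck_center but purple or red is not meant.

How it is judged:
By the outcome, as a careful person would: the job done as asked, in the order asked, and still so for the second after the job is handed in, while the arm keeps its last pose, push and grip.
It also fails if it takes over 70 s, if anything falls off the work surface, if the arm or the gripper's body presses on something with over 40 N, if the wrist force passes 120 N, or if a joint passes its speed limit or range.

## Working session

There is one attempt and no reset: what is moved stays moved. The work goes in short steps, Python scripts to look and compute and a tool call to move; the robot and the scene stay as the last step left them, time stands still between calls to the robot, and variables do not carry over. Pictures are saved under pics/ and viewed, about 8 in all and at most 12, crops included, and the job is handed in when it is done.

Besides the shell and the picture viewer there is one more tool, called after ">>>" by a JSON object that holds its "api" and its "payload", one argument or row to a line. jog_arm: Moves the arm, as the interface text tells. Its arguments: {"type":"object","properties":{"moves":{"type":"array"},"squeeze":{"type":"number"}},"required":["moves"]}

```bash
mkdir -p pics
cat > h.py <<'E'
import numpy as np, cv2
from rig import arm, get_image, ticket
from scipy.spatial.transform import Rotation as R
def shot(n):
    d=get_image(n); cv2.imwrite
    return d
def cam(d):
    Rm=cv2.Rodrigues(np.array(d['rvec'],float))[0]; t=np.array(d['tvec'],float).ravel()
    return Rm,t,np.array(d['camera_matrix'],float),float(d['k1'])
def ray(d,u,v):
    Rm,t,K,k=cam(d)
    p=cv2.undistortPoints(np.array([[[u,v]]],float),K,np.array([k,0,0,0.]))[0,0]
    return -Rm.T@t, Rm.T@np.array([p[0],p[1],1])
def onz(d,u,v,z):
    o,r=ray(d,u,v); return o+r*(z-o[2])/r[2]
def proj(d,P):
    Rm,t,K,k=cam(d)
    return cv2.projectPoints(np.array(P,float).reshape(-1,1,3),np.array(d['rvec'],float),t,K,np.array([k,0,0,0.]))[0][:,0]
def save(d,fn,crop=None,s=1):
    f=d['frame'][:,:,::-1]
    if crop: f=f[crop[1]:crop[3],crop[0]:crop[2]]
    cv2.imwrite(fn,cv2.resize(f,None,fx=s,fy=s,interpolation=cv2.INTER_CUBIC))
def dump(fn,d):
    import pickle; pickle.dump(d,open(fn,'wb'))
def load(fn):
    import pickle; return pickle.load(open(fn,'rb'))
E
python3 - <<'E'
from h import *
for n in('scene','top'):
    d=shot(n); dump(f'{n}0.pkl',d); save(d,f'pics/{n}0.png',None,1.5); print(n,d['camera_matrix'],d['k1'],-cam(d)[0].T@cam(d)[1],cam(d)[0])
print(arm.observe())
E
```

```text
scene [[353.07544815   0.         253.55767574]
 [  0.         353.07544815 192.88389216]
 [  0.           0.           1.        ]] 0.023778956674836038 [1.24052967 0.42620236 0.96045856] [[-0.55772012  0.83000058 -0.00687747]
 [ 0.59149398  0.39161504 -0.70482092]
 [-0.58230846 -0.39716079 -0.70935194]]
top [[478.85390245   0.         250.66393175]
 [  0.         478.85390245 196.29990611]
 [  0.           0.           1.        ]] 0.06845188050711593 [ 0.34498801 -0.03172335  1.46867317] [[ 1.20703937e-02 -9.99926124e-01  1.43260587e-03]
 [-9.85963599e-01 -1.21404210e-02 -1.66518442e-01]
 [ 1.66523533e-01  5.97445908e-04 -9.86037300e-01]]
{'clock': 0.1, 'qpos': array([-1.30160195e+00,  4.91491003e-01,  1.55941407e+00, -2.27215968e-05,
        1.09168785e+00, -1.05592470e-01]), 'joint_velocities': array([-0.00011314, -0.00103588, -0.00050022,  0.0011178 , -0.00041261,
       -0.00152477]), 'effort': array([ 3.17686987e-03, -6.19447231e+01, -2.62024355e+01, -9.15655323e-05,
        2.88893491e-03,  2.34377978e-05]), 'tcp_pos': array([ 0.22876136, -0.58140596,  0.23078251]), 'eef_rot': array([ 8.26463427e-01, -5.62990189e-01, -3.87883671e-04, -3.15884315e-04]), 'contact_force': array([ 1.14586813, -0.18644538,  0.06598251]), 'wrist_torque': array([-0.01731974,  0.02915154, -0.03001292]), 'opening': 0.08509775074535737}
```

View pics/scene0.png

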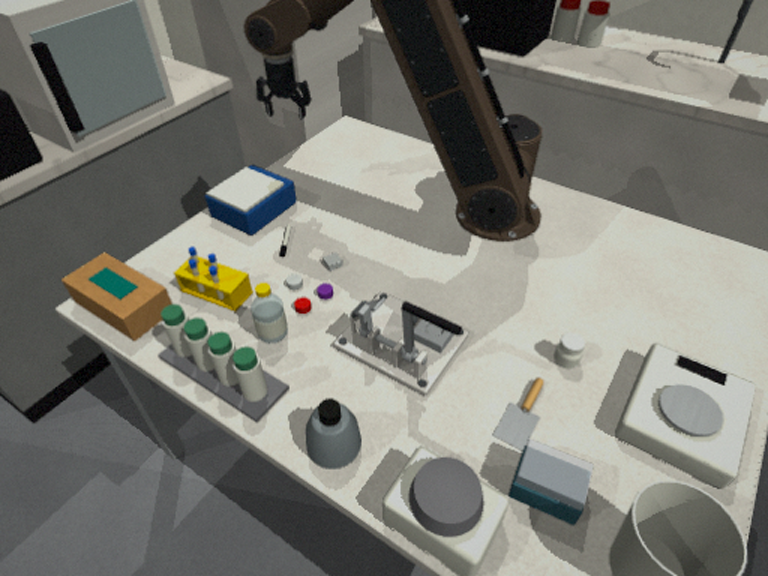

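View pics/top0.png

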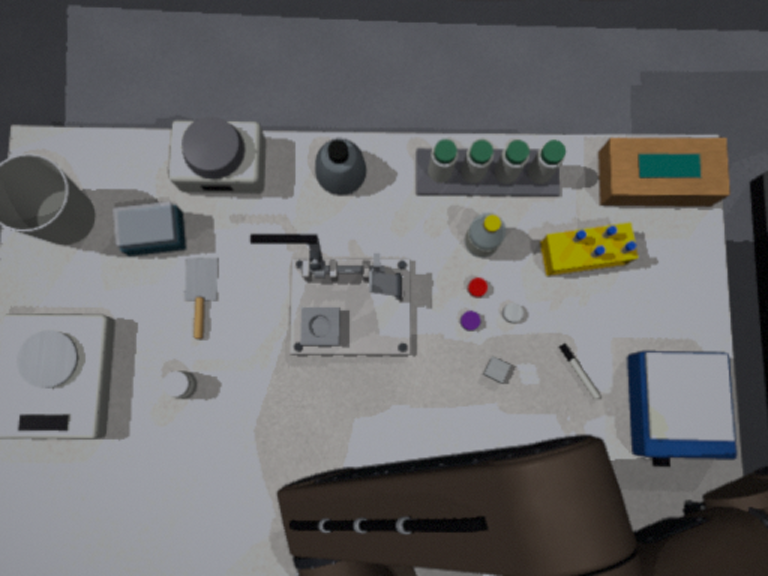

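The scene and top views agree. In the 1.5x top picture the press is at (350,305) with its die at (320,325) and its lever handle to the left at (285,239). The candidates for the puck are a light grey round at (513,312), a red one at (478,288), a purple one at (470,320) and the square blank at (498,370). Only the grey round one fits: aluminium-coloured, and round. I'll confirm it in a crop while measuring.

Run:
```python
from h import *
t=load('top0.pkl'); s=load('scene0.pkl')
a=cv2.resize(t['frame'][150:265,180:370][:,:,::-1],None,fx=4,fy=4,interpolation=cv2.INTER_CUBIC)
cv2.imwrite('pics/crop1.png',a)
for n,d,(x0,y0,x1,y1) in(('top',t,(330,195,356,222)),('scene',s,(185,180,206,196))):
    g=cv2.cvtColor(d['frame'][y0:y1,x0:x1],cv2.COLOR_RGB2GRAY); print(n); print(g)
```

```text
top
[[160 161 161 161 161 161 161 162 161 161 161 161 161 162 162 161 161 161
  161 160 159 161 162 161 160 160]
 [160 161 160 161 162 161 160 160 161 162 161 161 161 162 161 162 161 160
  161 162 160 160 161 160 160 159]
 [161 160 161 160 161 162 161 162 162 161 160 162 160 162 160 160 160 160
  161 161 160 160 161 161 160 159]
 [161 162 159 161 161 161 161 161 160 161 161 161 160 162 162 162 161 161
  161 161 159 158 160 159 159 160]
 [160 161 162 161 161 161 161 160 159 158 160 161 161 162 161 161 161 161
  161 161 161 160 159 160 160 160]
 [161 159 161 162 161 159 158 156 154 153 157 158 159 160 161 161 160 161
  159 162 160 160 160 159 159 160]
 [161 162 161 160 159 154 152 153 155 153 154 154 157 160 160 160 160 161
  162 160 161 161 161 160 160 161]
 [162 161 159 157 153 150 151 149 152 155 156 156 154 154 156 157 159 162
  160 159 161 162 161 161 160 161]
 [160 161 161 156 151 150 145 142 151 155 156 156 153 153 150 150 155 156
  152 157 160 160 161 161 160 162]
 [162 161 159 154 152 145 137 146 156 157 157 154 152 153 152 152 153 139
  127 137 155 161 163 161 162 161]
 [161 
[... 2578 characters left out ...]
1 205 135 134 133 184 188 190 191 192 192 190 176 135 130 189
  190 191 187]
 [200 204 205 204 132 131  99 135 156 170 177 174 166 154 140 116 119 191
  194 194 190]
 [195 203 203 205 180 134 108  89 105 128 137 138 132 126 125 121 141 193
  193 193 193]
 [193 206 204 205 201 181 159  90  99 112 116 120 121 122 122 131 155 190
  201 196 198]
 [199 207 207 203 205 204 196 155 109 105 113 118 122 114 139 163 172 199
  204 203 202]
 [205 204 203 205 205 205 203 180 159 158 136 138 158 154 167 176 195 203
  205 202 204]
 [203 207 204 204 203 201 202 197 183 182 168 166 179 178 193 197 203 203
  203 200 205]
 [205 205 205 203 203 205 205 204 193 194 196 197 192 198 201 204 204 203
  205 205 206]]
```

View pics/crop1.png

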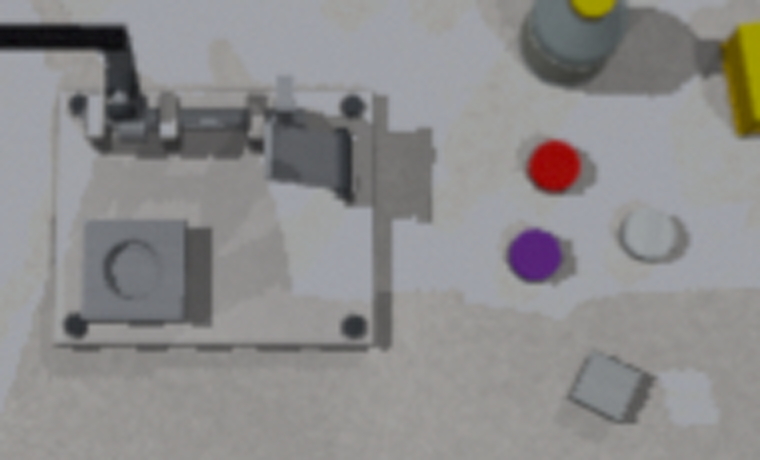

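The crop confirms it: the grey disc at crop (651,233) is round and aluminium, while red (554,165) and purple (535,256) are look-alikes and the square blank is at (610,386). The die block is at (135,270), with its cavity at (133,269). The plate's four dark corner bolts are good for the yaw.

Run:
```python
from h import *
t=load('top0.pkl'); s=load('scene0.pkl')
f=lambda x,y:((x+.5)/4-.5+180,(y+.5)/4-.5+150)
g=cv2.cvtColor(t['frame'],cv2.COLOR_RGB2GRAY).astype(float)
B=[]
for c in [(78,104),(352,106),(76,325),(354,326)]:
    u,v=f(*c); u0,v0=int(round(u))-4,int(round(v))-4
    p=g[v0:v0+9,u0:u0+9]; w=np.clip(110-p,0,None); yy,xx=np.mgrid[:9,:9]
    uu,vv=u0+(w*xx).sum()/w.sum(), v0+(w*yy).sum()/w.sum()
    P=onz(t,uu,vv,.022); B.append(P); print('bolt',uu,vv,P)
print('yaw',[np.degrees(np.arctan2(*(a-b)[[0,1]]*np.array([-1,1]))) if 0 else np.degrees(np.arctan2(-(a-b)[0],(a-b)[1])) for a,b in((B[0],B[1]),(B[2],B[3]))],
 [np.degrees(np.arctan2((a-b)[1],(a-b)[0])) for a,b in((B[0],B[2]),(B[1],B[3]))])
D=[onz(t,*f(*c),.045) for c in((84,221),(187,220),(185,321),(84,321))]
print('die',D,np.mean(D,0)); print('cav',onz(t,*f(133,269),.045))
print('puck top',onz(t,342.2,207.6,.02))
P=onz(t,342.2,207.6,.02);print('in scene',proj(s,P), 'cav in scene',proj(s,np.mean(D,0)),proj(s,B))
save(s,'pics/scn_crop.png',(170,160,320,270),5)
```

```text
bolt 199.1134163208852 175.72337482710927 [0.65167775 0.12884583 0.022     ]
bolt 267.6375661375661 176.5414462081129 [ 0.65176112 -0.08245916  0.022     ]
bolt 198.7922358015816 230.9352983465133 [0.48119646 0.12466754 0.022     ]
bolt 268.1534733441034 231.24151857835218 [ 0.48275465 -0.08504972  0.022     ]
yaw [np.float64(0.022605194960418625), np.float64(0.4256962392324352)] [np.float64(1.40397023209917), np.float64(0.8781727795534218)]
die [array([0.55745317, 0.11909664, 0.045     ]), array([0.55914745, 0.04182905, 0.045     ]), array([0.48311112, 0.04173487, 0.045     ]), array([0.48225036, 0.11683434, 0.045     ])] [0.52049052 0.07987373 0.045     ]
cav [0.52161132 0.08142233 0.045     ]
puck top [ 0.55813795 -0.31035129  0.02      ]
in scene [[195.16229955 185.27590184]] cav in scene [[288.81961185 217.39496914]] [[281.17826742 254.57622872]
 [228.06746966 226.14238004]
 [305.26761389 219.99965603]
 [254.83550118 196.39088474]]
```

View pics/scn_crop.png

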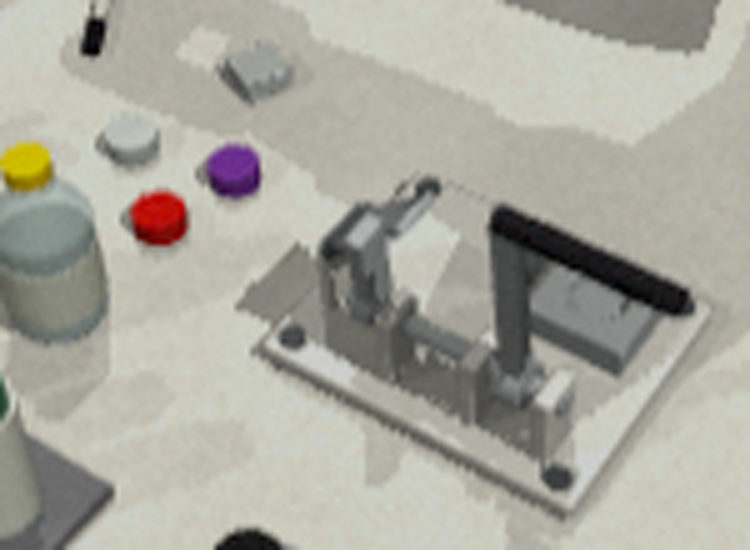

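The scene crop shows the same layout: puck at crop (131,133), and beside the press the flap's inner face pointing up-right at (415,205), with its far edge at (430,187). The lever handle runs from (500,218) to (690,300). Now the numbers.

```bash
cat >> h.py <<'E'
def tri(*obs):
    A=np.zeros((3,3));b=np.zeros(3)
    for d,u,v in obs:
        o,r=ray(d,u,v); r/=np.linalg.norm(r); M=np.eye(3)-np.outer(r,r); A+=M;b+=M@o
    return np.linalg.solve(A,b)
def rel(P,tool=None):
    "shift along the tool axes (mm) from the present tcp to world point P"
    o=arm.observe(); return np.round(1e3*R.from_quat(o['eef_rot']).inv().apply(np.array(P)-o['tcp_pos']),1)
PO=np.array([.521,.081]); YAW=np.radians(.7)
def pw(x,y,z): # press mm -> world
    c,s_=np.cos(YAW),np.sin(YAW); return np.array([PO[0]+(c*x-s_*y)/1e3,PO[1]+(s_*x+c*y)/1e3,z/1e3])
E
python3 - <<'E'
from h import *
t=load('top0.pkl'); s=load('scene0.pkl')
f=lambda x,y:((x+.5)/4-.5+180,(y+.5)/4-.5+150)
g=lambda x,y:((x+.5)/5-.5+170,(y+.5)/5-.5+160)
print('puck scene',onz(s,*g(131,133),.02),'tri',tri((s,*g(131,133)),(t,342.2,207.6)))
print('red',onz(t,*f(554,165),.02),'purple',onz(t,*f(535,256),.02))
for c in((268,118),(268,182)): print('flap tip',onz(t,*f(*c),.132))
print('flap far edge scene',onz(s,*g(432,186),.130),onz(s,*g(388,228),.1))
print('lever end/inner pred top',proj(t,[pw(130,110,235),pw(130,65,235),pw(130,0,235)]),'seen',f(0,36),f(125,36))
P=pw(130,0,235); print('pred flap tip y for pivot -160', [pw(60,y,132) for y in(-95,-105)])
print('jog to above puck', rel([.557,-.310,.12]), arm.observe()['tcp_pos'])
E
```

```text
puck scene [ 0.56069344 -0.30497382  0.02      ] tri [ 0.55795569 -0.30996924  0.01545212]
red [ 0.60908406 -0.2377619   0.02      ] purple [ 0.53847418 -0.22251155  0.02      ]
flap tip [ 0.62018686 -0.01881318  0.132     ]
flap tip [ 0.57396091 -0.01943511  0.132     ]
flap far edge scene [ 0.56940964 -0.02198909  0.13      ] [ 0.59369132 -0.04100937  0.1       ]
lever end/inner pred top [[166.42775652 159.30033992]
 [183.5285321  159.33213129]
 [208.1675892  159.36679054]] seen (179.625, 158.625) (210.875, 158.625)
pred flap tip y for pivot -160 [array([ 0.58215614, -0.01325989,  0.132     ]), array([ 0.58227831, -0.02325914,  0.132     ])]
jog to above puck [-132.3 -404.8  110.9] [ 0.22876136 -0.58140596  0.23078251]
```

>>> {"api": "jog_arm", "payload": {
  "moves": [
    [[0,0,21.5,-0.066,-0.2,0,0],[0,0,21.5,-0.066,-0.2,0,0],[0,0,21.5,-0.066,-0.2,0,0],[0,0,21.5,-0.066,-0.2,0,0],[0,0,21.5,-0.066,-0.2,0,0]]
  ],
  "squeeze": 30
}}

```text
clock: 0.52
tcp_pos: [0.3867, -0.4498, 0.2311]
eef_rot: [-0.706, 0.708, 0.0, 0.0]
contact_force: [-0.2, -1.1, -0.3]
opening: 0.0853
```

>>> {"api": "jog_arm", "payload": {
  "moves": [
    [[0,0,0,-0.13,-0.155,0.03,0],[0,0,0,-0.13,-0.155,0.03,0],[0,0,0,-0.13,-0.155,0.03,0],[0,0,0,-0.13,-0.155,0.03,0],[0,0,0,-0.13,-0.155,0.03,0]]
  ]
}}

```text
clock: 0.93
tcp_pos: [0.5422, -0.3193, 0.2007]
eef_rot: [-0.707, 0.707, 0.0, -0.0]
contact_force: [-0.2, -1.0, 0.4]
opening: 0.0853
```

Run:
```python
from h import *
o=arm.observe(); print(o['clock'],o['tcp_pos'],o['qpos'],np.round(R.from_quat(o['eef_rot']).as_matrix(),3),o['contact_force'],o['opening'])
print(rel([.5585,-.309,.09]))
```

```text
0.9333 [ 0.54219563 -0.31933257  0.20068353] [-6.37205549e-01  5.27311016e-01  1.58236702e+00  5.93265581e-05
  1.03245350e+00  9.33610031e-01] [[-0. -1. -0.]
 [-1.  0.  0.]
 [-0.  0. -1.]] [-0.15059704 -1.04825469  0.44345131] 0.08526610409573555
[-10.3 -16.3 110.7]
```

>>> {"api": "jog_arm", "payload": {
  "moves": [
    [[0,0,0,-0.01,-0.016,0.04,0],[0,0,0,-0.01,-0.016,0.08,0],[0,0,0,-0.01,-0.016,0.12,0],[0,0,0,-0.01,-0.016,0.16,0],[0,0,0,-0.01,-0.016,0.191,0]]
  ],
  "squeeze": 20
}}

```text
clock: 1.35
tcp_pos: [0.5559, -0.3104, 0.007]
eef_rot: [0.707, -0.707, -0.001, 0.0]
contact_force: [-0.0, -0.3, -0.4]
opening: 0.0857
```

>>> {"api": "jog_arm", "payload": {
  "moves": [
    [[0,0,0,0,0,0,100],[0,0,0,0,0,0,255],[0,0,0,0,0,0,255],[0,0,0,0,0,0,255],[0,0,0,0,0,0,255]]
  ]
}}

```text
clock: 1.77
tcp_pos: [0.5577, -0.312, 0.0129]
eef_rot: [-0.707, 0.707, -0.002, 0.0]
contact_force: [-1.0, 0.4, 7.5]
opening: 0.0384
```

Run:
```python
from h import *
o=arm.observe(); print(o['clock'],o['tcp_pos'],o['contact_force'],o['opening'])
a=get_image('scene'); b=get_image('top')
save(a,'pics/x.png',(160,110,260,220),5)
x=cv2.imread('pics/x.png'); 
y=cv2.resize(b['frame'][150:250,300:390][:,:,::-1],None,fx=5.5,fy=5.5)
y=cv2.resize(b['frame'][150:250,300:360][:,:,::-1],(300,550))
cv2.imwrite('pics/g1.png',np.hstack([x,y]))
```

```text
1.7667 [ 0.55768968 -0.3120485   0.01292177] [-0.98079871  0.42420594  7.47733241] 0.038351583540515835
```

View pics/g1.png

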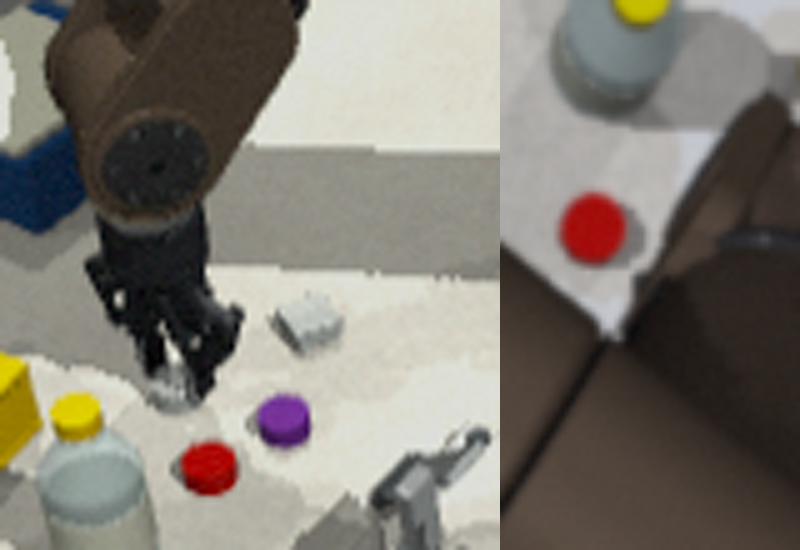

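The picture shows the fingers closed on the puck at crop (175,395), with the neighbours untouched. Next I open, turn the jaws by 90° and grip again, so the puck is centred along both axes.

>>> {"api": "jog_arm", "payload": {
  "moves": [
    [[0,0,0,0,0,0,0],[0,0,0,0,0,0,0],[0,0,0,0,0,0,0],[0,0,-7,0,0,0,0],[0,0,-14,0,0,0,0]]
  ]
}}

```text
clock: 2.28
tcp_pos: [0.5567, -0.3114, 0.0105]
eef_rot: [0.789, -0.614, 0.0, 0.0]
contact_force: [-0.3, 0.6, 0.0]
opening: 0.0854
```

>>> {"api": "jog_arm", "payload": {
  "moves": [
    [[0,0,-7,0,0,0,0],[0,0,-14,0,0,0,0],[0,0,-21,0,0,0,0],[0,0,-28,0,0,0,0],[0,0,-35,0,0,0,0]]
  ]
}}

```text
clock: 2.7
tcp_pos: [0.5567, -0.3113, 0.0104]
eef_rot: [0.938, -0.348, 0.0, 0.0]
contact_force: [0.4, 0.6, 0.1]
opening: 0.0858
```

>>> {"api": "jog_arm", "payload": {
  "moves": [
    [[0,0,-7,0,0,0,0],[0,0,-14,0,0,0,0],[0,0,-21,0,0,0,0],[0,0,-28,0,0,0,0],[0,0,-35,0,0,0,0]]
  ]
}}

```text
clock: 3.12
tcp_pos: [0.5568, -0.3113, 0.0104]
eef_rot: [0.999, -0.05, 0.0, 0.0]
contact_force: [-0.1, 0.0, -0.7]
opening: 0.0856
```

>>> {"api": "jog_arm", "payload": {
  "moves": [
    [[0,0,-6,0,0,0,0],[0,0,-6,0,0,0,0],[0,0,-6,0,0,0,100],[0,0,-6,0,0,0,120],[0,0,-6,0,0,0,255]]
  ]
}}

```text
clock: 3.53
tcp_pos: [0.5567, -0.3114, 0.0104]
eef_rot: [1.0, -0.001, 0.0, 0.0]
contact_force: [-0.3, -0.5, -0.1]
opening: 0.0514
```

>>> {"api": "jog_arm", "payload": {
  "moves": [
    [[0,0,0,0,0,0,255],[0,0,0,0,0,0,255],[0,0,0,0,0,0,255],[0,0,0,0,0,0,255]]
  ]
}}

```text
clock: 3.87
tcp_pos: [0.5568, -0.3114, 0.0105]
eef_rot: [1.0, -0.0, 0.0, 0.0]
contact_force: [-1.8, 0.7, 4.3]
opening: 0.0389
```

>>> {"api": "jog_arm", "payload": {
  "moves": [
    [[0,0,0,0,0,0,255],[0,0,0,0,0,-0.03,255],[0,0,0,0,0,-0.07,255],[0,0,0,0,0,-0.11,255],[0,0,0,0,0,-0.15,255]]
  ],
  "squeeze": 40
}}

```text
clock: 4.28
tcp_pos: [0.5563, -0.3111, 0.1616]
eef_rot: [1.0, -0.0, -0.0, -0.0]
contact_force: [1.0, 0.0, -1.2]
opening: 0.0378
```

>>> {"api": "jog_arm", "payload": {
  "moves": [
    [[0,0,0,0,-0.02,-0.04,255],[0,0,0,-0.01,-0.06,-0.04,255],[0,0,0,-0.02,-0.1,-0.04,255],[0,0,0,-0.03,-0.14,-0.04,255],[0,0,0,-0.036,-0.18,-0.04,255]]
  ]
}}

```text
clock: 4.7
tcp_pos: [0.5194, -0.1297, 0.2003]
eef_rot: [1.0, -0.001, -0.0, 0.0]
contact_force: [1.9, 0.1, -0.5]
opening: 0.0377
```

>>> {"api": "jog_arm", "payload": {
  "moves": [
    [[0,0,0,0,-0.04,0,255],[0,0,0,0,-0.08,0,255],[0,0,0,0,-0.12,0,255],[0,0,0,0,-0.16,0,255],[0,0,0,0,-0.2,0,255]]
  ]
}}

```text
clock: 5.12
tcp_pos: [0.5204, 0.0706, 0.2002]
eef_rot: [1.0, -0.0, -0.0, 0.0]
contact_force: [1.2, 0.2, -0.2]
opening: 0.0376
```

>>> {"api": "jog_arm", "payload": {
  "moves": [
    [[0,0,0,0,-0.012,0.03,255],[0,0,0,0,-0.012,0.06,255],[0,0,0,0,-0.012,0.09,255],[0,0,0,0,-0.012,0.1,255],[0,0,0,0,-0.012,0.1,255]]
  ]
}}

```text
clock: 5.53
tcp_pos: [0.5198, 0.0806, 0.0982]
eef_rot: [1.0, -0.0, -0.002, 0.0]
contact_force: [-0.8, 0.9, -0.8]
opening: 0.0383
```

Run:
```python
from h import *
o=arm.observe(); print(o['clock'],o['tcp_pos'],o['qpos'],o['contact_force'],o['opening'],o['eef_rot'])
a=get_image('scene'); b=get_image('top'); dump('s1.pkl',a); dump('t1.pkl',b)
save(a,'pics/x.png',(230,120,330,230),5); save(b,'pics/y.png',(180,180,240,290),5)
cv2.imwrite('pics/g2.png',np.hstack([cv2.imread('pics/x.png'),cv2.imread('pics/y.png')]))
```

```text
5.5333 [0.51982077 0.08062977 0.09819924] [ 2.83284981e-02  5.36236535e-01  1.93006584e+00 -1.64216403e-04
  6.79945328e-01  2.90513925e-02] [-0.76041938  0.86885018 -0.80157975] 0.03828395243163395 [ 9.99997246e-01 -2.97478275e-04 -2.32508934e-03  1.18223014e-04]
```

View pics/g2.png

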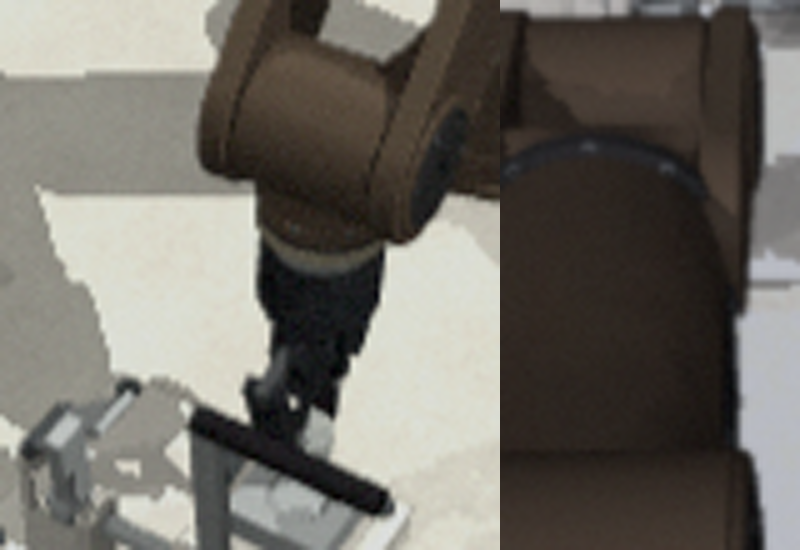

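The puck is held between the fingers at crop (318,435), above the die at (285,490). I'll descend gently and feel for the mouth.

>>> {"api": "jog_arm", "payload": {
  "moves": [
    [[0,0,0,0,0,0.02,255],[0,0,0,0,0,0.035,255],[0,0,0,0,0,0.04,255],[0,0,0,0,0,0.04,255],[0,0,0,0,0,0.04,255]]
  ]
}}

```text
clock: 6.05
tcp_pos: [0.5216, 0.0805, 0.0615]
eef_rot: [1.0, -0.0, 0.001, 0.0]
contact_force: [0.1, 1.0, -0.6]
opening: 0.0376
```

Run:
```python
from h import *
o=arm.observe(); print(o['clock'],o['tcp_pos'],o['contact_force'],o['opening'],o['eef_rot'])
print(rel([.521,.081,.05]))
a=get_image('scene'); save(a,'pics/g3.png',(265,180,325,235),10)
```

```text
6.05 [0.5215507  0.080535   0.06147663] [ 0.09198734  0.97954231 -0.62452656] 0.03759033066884272 [ 9.99999643e-01 -4.11129339e-04  7.37982026e-04  1.51492807e-05]
[-0.6 -0.5 11.5]
```

View pics/g3.png

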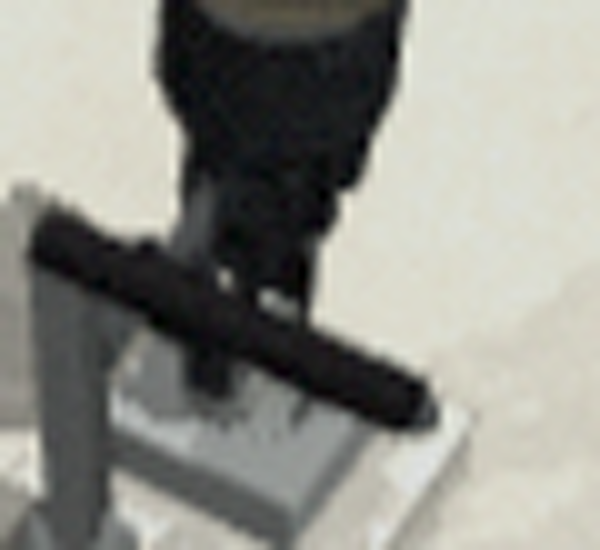

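The handle hides the puck here, so I'll go on by force and depth.

>>> {"api": "jog_arm", "payload": {
  "moves": [
    [[0,0,0,0,-0.0005,0.003,255],[0,0,0,0,-0.0005,0.005,255],[0,0,0,0,-0.0005,0.006,255],[0,0,0,0,-0.0005,0.007,255],[0,0,0,0,-0.0005,0.008,255]]
  ]
}}

```text
clock: 6.52
tcp_pos: [0.5218, 0.0819, 0.0539]
eef_rot: [1.0, -0.0, 0.001, -0.0]
contact_force: [2.3, 0.1, 11.5]
opening: 0.0377
```

>>> {"api": "jog_arm", "payload": {
  "moves": [
    [[0,0,0,0,0,0,255],[0,0,0,0.001,0,0,255],[0,0,0,0.001,0,0,255]]
  ]
}}

```text
clock: 6.77
tcp_pos: [0.5223, 0.0817, 0.0537]
eef_rot: [1.0, -0.0, 0.001, -0.0]
contact_force: [-3.9, 3.7, 16.9]
opening: 0.0378
```

>>> {"api": "jog_arm", "payload": {
  "moves": [
    [[0,0,0,0,-0.001,0,255],[0,0,0,0,-0.001,0,255],[0,0,0,0,-0.001,0,255]]
  ]
}}

```text
clock: 7.02
tcp_pos: [0.5225, 0.0823, 0.0534]
eef_rot: [1.0, -0.0, 0.001, -0.0]
contact_force: [-0.2, 2.3, 8.2]
opening: 0.0376
```

>>> {"api": "jog_arm", "payload": {
  "moves": [
    [[0,0,0,-0.001,0,0,255],[0,0,0,-0.001,0,0,255],[0,0,0,-0.001,0,0,255]]
  ]
}}

```text
clock: 7.27
tcp_pos: [0.5224, 0.0824, 0.0534]
eef_rot: [1.0, -0.0, 0.002, -0.0]
contact_force: [3.1, 1.6, 7.4]
opening: 0.0375
```

>>> {"api": "jog_arm", "payload": {
  "moves": [
    [[0,0,0,0.0004,-0.001,0,255],[0,0,0,0.0004,-0.001,0,255],[0,0,0,0.0004,-0.001,0,255]]
  ]
}}

```text
clock: 7.52
tcp_pos: [0.5221, 0.0832, 0.0527]
eef_rot: [1.0, -0.0, 0.001, 0.0]
contact_force: [3.1, -1.0, 1.5]
opening: 0.038
```

>>> {"api": "jog_arm", "payload": {
  "moves": [
    [[0,0,0,0,0,0.001,255],[0,0,0,0,0,0.002,255],[0,0,0,0,0,0.002,255]]
  ]
}}

```text
clock: 7.77
tcp_pos: [0.5221, 0.0832, 0.0503]
eef_rot: [1.0, -0.0, 0.001, -0.0]
contact_force: [5.3, 0.7, 0.6]
opening: 0.0381
```

It has dropped past the chamfer: Fz is near zero and the depth is increasing. I'll ease +x slightly and go down to the floor.

>>> {"api": "jog_arm", "payload": {
  "moves": [
    [[0,0,0,0.0004,0,0.001,255],[0,0,0,0.0004,0,0.002,255],[0,0,0,0.0004,0,0.002,255]]
  ]
}}

```text
clock: 8.02
tcp_pos: [0.5222, 0.0832, 0.0481]
eef_rot: [1.0, -0.0, 0.0, 0.0]
contact_force: [5.0, 1.3, 0.5]
opening: 0.0377
```

>>> {"api": "jog_arm", "payload": {
  "moves": [
    [[0,0,0,0,0,0.001,255],[0,0,0,0,0,0.001,255],[0,0,0,0,0,0.001,255]]
  ]
}}

```text
clock: 8.27
tcp_pos: [0.5221, 0.0832, 0.0475]
eef_rot: [1.0, -0.0, 0.001, 0.0]
contact_force: [4.3, 0.1, 5.8]
opening: 0.0379
```

The floor was met at TCP z 0.0475, exactly as expected. Now I release and lift, then look.

>>> {"api": "jog_arm", "payload": {
  "moves": [
    [[0,0,0,0,0,0,100],[0,0,0,0,0,0,60],[0,0,0,0,0,0,0],[0,0,0,0,0,0,0],[0,0,0,0,0,0,0]]
  ]
}}

```text
clock: 8.68
tcp_pos: [0.5213, 0.0831, 0.047]
eef_rot: [1.0, -0.0, -0.001, 0.0]
contact_force: [0.2, 0.3, 0.6]
opening: 0.0854
```

>>> {"api": "jog_arm", "payload": {
  "moves": [
    [[0,0,0,0,0,-0.02,0],[0,0,0,0,0,-0.06,0],[0,0,0,0,0,-0.1,0],[0,0,0,0,0,-0.14,0],[0,0,0,0,0,-0.17,0]]
  ]
}}

```text
clock: 9.1
tcp_pos: [0.5217, 0.0832, 0.2203]
eef_rot: [1.0, -0.0, 0.001, 0.0]
contact_force: [0.9, -0.1, -0.0]
opening: 0.0854
```

>>> {"api": "jog_arm", "payload": {
  "moves": [
    [[0,0,0,-0.03,0.04,0,255],[0,0,0,-0.06,0.08,0,255],[0,0,0,-0.06,0.12,0,255],[0,0,0,-0.06,0.16,0,255],[0,0,0,-0.06,0.2,0,255]]
  ]
}}

```text
clock: 9.52
tcp_pos: [0.4605, -0.1091, 0.2177]
eef_rot: [1.0, 0.0, 0.0, 0.0]
contact_force: [1.0, 0.0, 2.1]
opening: 0.0254
```

Run:
```python
from h import *
o=arm.observe(); print(o['clock'],o['tcp_pos'],o['qpos'],o['contact_force'],o['opening'],o['eef_rot'])
a=get_image('scene'); b=get_image('top'); dump('s2.pkl',a); dump('t2.pkl',b)
save(a,'pics/x.png',(225,150,325,270),5); save(b,'pics/y.png',(190,150,250,270),5)
cv2.imwrite('pics/g4.png',np.hstack([cv2.imread('pics/x.png'),cv2.imread('pics/y.png')]))
```

```text
9.5167 [ 0.46054571 -0.10905719  0.21767838] [-3.72164227e-01  2.93640601e-01  1.93536299e+00 -1.09444977e-04
  9.12361354e-01 -3.72483262e-01] [1.03806194 0.01819214 2.07117848] 0.0254268942373733 [9.99999974e-01 1.92996320e-04 9.03073662e-05 8.17391004e-05]
```

View pics/g4.png

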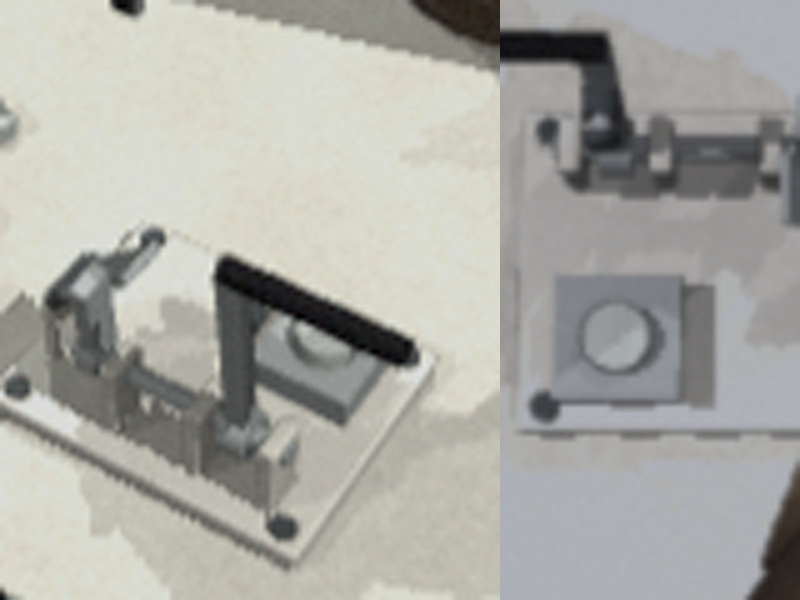

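The puck sits flat and centred in the die (top crop (617,338), scene crop (322,338)), and the gripper is clear. Next I locate the catch by projecting the flap's stated geometry and comparing it with the pixels seen.

```bash
sed -i 's/^PO=.*/PO=np.array([.522,.083]); YAW=np.radians(.7)/' h.py
python3 - <<'E'
from h import *
s=load('s2.pkl'); t=load('t2.pkl')
for px,py in((70,-158),(60,-158),(70,-150)):
  for a in(0.06,):
    th=np.radians(40)+a; c=[pw(px+dx,py+L*np.cos(th),85+L*np.sin(th)) for L in(0,74) for dx in(-20,20)]
    print(px,py,'top',np.round((proj(t,c)-[180,150])*4+1.5).tolist(),'scene',np.round((proj(s,c)-[225,150])*5+2).tolist())
print('dog',np.round((proj(s,[pw(90,-113,148),pw(126,-113,148)])-[225,150])*5+2),np.round((proj(t,[pw(90,-113,148),pw(126,-113,148)])-[180,150])*4+1.5))
z=cv2.resize(t['frame'][160:215,235:300][:,:,::-1],None,fx=8,fy=8,interpolation=cv2.INTER_CUBIC)
y=cv2.resize(s['frame'][180:235,225:260][:,:,::-1],None,fx=8,fy=8,interpolation=cv2.INTER_CUBIC)
cv2.imwrite('pics/flap.png',np.hstack([z,y]))
E
```

```text
70 -158 top [[343.0, 194.0], [343.0, 140.0], [270.0, 182.0], [270.0, 126.0]] scene [[90.0, 255.0], [56.0, 292.0], [155.0, 234.0], [121.0, 272.0]]
60 -158 top [[344.0, 207.0], [343.0, 154.0], [270.0, 196.0], [270.0, 140.0]] scene [[98.0, 247.0], [65.0, 283.0], [164.0, 225.0], [130.0, 262.0]]
70 -150 top [[333.0, 194.0], [332.0, 140.0], [258.0, 182.0], [258.0, 126.0]] scene [[99.0, 260.0], [66.0, 297.0], [166.0, 239.0], [132.0, 277.0]]
dog [[110. 253.]
 [ 77. 288.]] [[282. 123.]
 [282.  73.]]
```

View pics/flap.png

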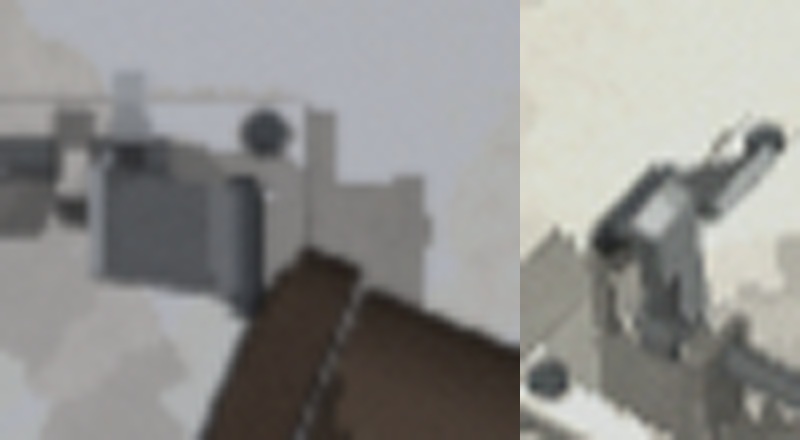

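The flap fits pivot x 70, y -158 in the press frame: tip edge at top crop1 (270,125–180), matching the pixels seen. I'll go in on its inner side with the fingers shut and sweep outwards.

>>> {"api": "jog_arm", "payload": {
  "moves": [
    [[0,0,0,0.02,-0.035,0,255],[0,0,0,0.05,-0.06,0,255],[0,0,0,0.08,-0.09,0,255],[0,0,0,0.11,-0.12,0,255],[0,0,0,0.127,-0.137,0,255]]
  ]
}}

```text
clock: 10.03
tcp_pos: [0.5905, 0.0323, 0.217]
eef_rot: [1.0, 0.0, 0.0, -0.0]
contact_force: [0.1, -1.2, -0.5]
opening: 0.0
```

>>> {"api": "jog_arm", "payload": {
  "moves": [
    [[0,0,0,0,0,0.01,255],[0,0,0,0,0,0.04,255],[0,0,0,0,0,0.075,255],[0,0,0,0,0,0.104,255],[0,0,0,0,0,0.106,255]]
  ]
}}

```text
clock: 10.45
tcp_pos: [0.5859, 0.0296, 0.1064]
eef_rot: [1.0, -0.0, -0.004, -0.0]
contact_force: [-0.8, 0.2, -0.3]
opening: 0.0
```

>>> {"api": "jog_arm", "payload": {
  "moves": [
    [[0,0,0,0,0.012,0,255],[0,0,0,0,0.024,0,255],[0,0,0,0,0.036,0,255],[0,0,0,0,0.048,0,255],[0,0,0,0,0.06,0,255]]
  ]
}}

```text
clock: 10.87
tcp_pos: [0.5896, -0.0323, 0.1138]
eef_rot: [1.0, -0.0, 0.002, 0.0]
contact_force: [-1.4, 6.7, 13.6]
opening: -0.0001
```

>>> {"api": "jog_arm", "payload": {
  "moves": [
    [[0,0,0,0,0,0,255],[0,0,0,0,0,0,255]]
  ]
}}

```text
clock: 11.03
tcp_pos: [0.5889, -0.0321, 0.1123]
eef_rot: [1.0, -0.001, 0.001, 0.0]
contact_force: [-0.3, 0.1, -0.3]
opening: -0.0001
```

Run:
```python
from h import *
o=arm.observe(); print(o['clock'],o['tcp_pos'],o['contact_force'],o['wrist_torque'],o['eef_rot'])
a=get_image('scene'); save(a,'pics/g5.png',(210,150,290,230),7)
```

```text
11.0333 [ 0.58894489 -0.03206357  0.1122686 ] [-0.27402855  0.10301413 -0.29585956] [0.06258671 0.01066715 0.06682151] [ 9.99999059e-01 -1.14526572e-03  7.17670436e-04  2.35848176e-04]
```

View pics/g5.png

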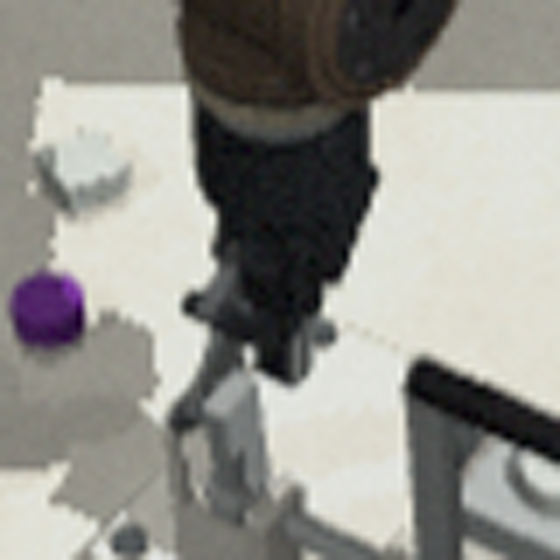

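The forces have settled to zero and the flap (crop (205,350)) is now steeper, turned outwards by the fingers. I continue the sweep.

>>> {"api": "jog_arm", "payload": {
  "moves": [
    [[0,0,0,0,0.008,0,255],[0,0,0,0,0.016,0,255],[0,0,0,0,0.024,0,255],[0,0,0,0,0.032,0,255],[0,0,0,0,0.04,0,255]]
  ]
}}

```text
clock: 11.5
tcp_pos: [0.5886, -0.0715, 0.1111]
eef_rot: [1.0, -0.0, -0.0, -0.0]
contact_force: [0.8, 2.1, -0.5]
opening: 0.0002
```

>>> {"api": "jog_arm", "payload": {
  "moves": [
    [[0,0,0,0,0.007,0,255],[0,0,0,0,0.014,0,255],[0,0,0,0,0.02,0,255],[0,0,0,0,0.025,0,255],[0,0,0,0,0.025,0,255]]
  ]
}}

```text
clock: 11.92
tcp_pos: [0.5888, -0.0968, 0.1113]
eef_rot: [1.0, -0.001, 0.0, 0.0]
contact_force: [-0.1, 0.5, -0.0]
opening: -0.0001
```

>>> {"api": "jog_arm", "payload": {
  "moves": [
    [[0,0,0,0,0.004,0,255],[0,0,0,0,0.008,0,255],[0,0,0,0,0.01,0,255],[0,0,0,0,0.01,0,255]]
  ]
}}

```text
clock: 12.25
tcp_pos: [0.5888, -0.1054, 0.1116]
eef_rot: [1.0, -0.0, 0.0, -0.0]
contact_force: [-0.9, 3.6, 3.4]
opening: -0.0002
```

>>> {"api": "jog_arm", "payload": {
  "moves": [
    [[0,0,0,0,0.002,0,255],[0,0,0,0,0.004,0,255],[0,0,0,0,0.004,0,255],[0,0,0,0,0.004,0,255]]
  ]
}}

```text
clock: 12.58
tcp_pos: [0.5888, -0.1078, 0.1121]
eef_rot: [1.0, -0.0, 0.0, -0.001]
contact_force: [-0.0, 15.0, 9.7]
opening: 0.0002
```

Run:
```python
from h import *
o=arm.observe(); print(o['clock'],o['tcp_pos'],o['contact_force'],o['qpos'])
s=get_image('scene');t=get_image('top')
for a in(1.92,1.6,1.3):
    th=np.radians(40)+a; c=[pw(70+dx,-158+74*np.cos(th),85+74*np.sin(th)) for dx in(-20,20)]
    print(a,'scene x7',np.round((proj(s,c)-[200,150])*7+3).tolist(),'top x5',np.round((proj(t,c)-[240,150])*5+2).tolist())
save(s,'pics/x.png',(200,150,260,220),7);save(t,'pics/y.png',(240,150,300,248),5)
x=cv2.imread('pics/x.png');y=cv2.imread('pics/y.png');cv2.imwrite('pics/g6.png',np.hstack([x,y]))
```

```text
12.5833 [ 0.5888081  -0.10784926  0.11213089] [-0.04221034 15.00268929  9.7055952 ] [-0.29244381  0.59381134  1.74196113  0.00314473  0.80611731 -0.29422415]
1.92 scene x7 [[190.0, 254.0], [141.0, 303.0]] top x5 [[244.0, 232.0], [243.0, 163.0]]
1.6 scene x7 [[213.0, 238.0], [163.0, 288.0]] top x5 [[220.0, 226.0], [219.0, 157.0]]
1.3 scene x7 [[243.0, 235.0], [193.0, 284.0]] top x5 [[188.0, 223.0], [188.0, 152.0]]
```

View pics/g6.png

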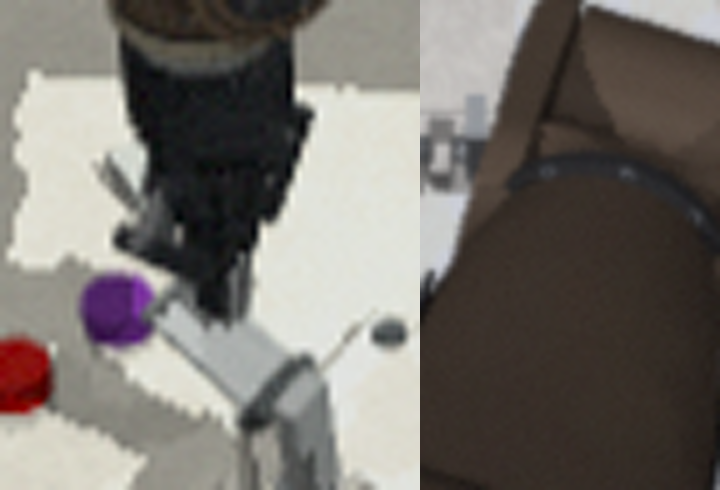

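The flap's tip edge at crop (150,305) matches the projection for 1.92 rad (corner at (141,303)), and the force rises stiffly, so the catch is on its outer stop. I back off and go above the lever handle.

>>> {"api": "jog_arm", "payload": {
  "moves": [
    [[0,0,0,0,-0.008,0,255],[0,0,0,0,-0.012,-0.03,255],[0,0,0,0,-0.012,-0.07,255],[0,0,0,0,-0.012,-0.11,180],[0,0,0,0,-0.012,-0.15,90]]
  ],
  "squeeze": 60
}}

```text
clock: 13.1
tcp_pos: [0.5884, -0.0975, 0.263]
eef_rot: [1.0, -0.0, -0.0, 0.0]
contact_force: [0.8, 0.3, -0.7]
opening: 0.0233
```

>>> {"api": "jog_arm", "payload": {
  "moves": [
    [[0,0,0,0,-0.01,-0.04,90],[0,0,0,0.01,-0.04,-0.045,90],[0,0,0,0.02,-0.08,-0.045,90],[0,0,0,0.03,-0.12,-0.045,90],[0,0,0,0.03,-0.15,-0.045,90]]
  ]
}}

```text
clock: 13.52
tcp_pos: [0.6196, 0.0547, 0.3064]
eef_rot: [1.0, -0.0, 0.0, -0.0]
contact_force: [-0.2, 0.4, -0.4]
opening: 0.0555
```

>>> {"api": "jog_arm", "payload": {
  "moves": [
    [[0,0,0,0.01,-0.03,0,90],[0,0,0,0.02,-0.06,0,90],[0,0,0,0.03,-0.09,0,90],[0,0,0,0.032,-0.097,0,90],[0,0,0,0.032,-0.097,0,90]]
  ]
}}

```text
clock: 13.93
tcp_pos: [0.6509, 0.1512, 0.3056]
eef_rot: [1.0, 0.001, -0.0, 0.0]
contact_force: [-0.3, -1.1, -0.5]
opening: 0.0553
```

Run:
```python
from h import *
o=arm.observe(); print(o['clock'],o['tcp_pos'],o['qpos'],o['contact_force'],o['opening'])
print(pw(130,65,234),rel(pw(130,65,215)))
```

```text
13.9333 [0.65086701 0.15115674 0.305594  ] [ 1.29456684e-01  4.98482452e-01  1.34265892e+00 -1.30273046e-04
  1.30112653e+00  1.27161607e-01] [-0.33477729 -1.14357405 -0.48313553] 0.05526868947609663
[0.65119619 0.14958336 0.234     ] [ 0.4  1.6 90.6]
```

>>> {"api": "jog_arm", "payload": {
  "moves": [
    [[0,0,0,0,0.001,0.03,90],[0,0,0,0,0.001,0.06,90],[0,0,0,0,0.001,0.08,90],[0,0,0,0,0.001,0.091,90],[0,0,0,0,0.001,0.091,90]]
  ]
}}

```text
clock: 14.35
tcp_pos: [0.65, 0.1469, 0.2131]
eef_rot: [1.0, -0.001, -0.002, 0.0]
contact_force: [1.0, 0.2, 0.4]
opening: 0.0552
```

>>> {"api": "jog_arm", "payload": {
  "moves": [
    [[0,0,0,0,0,0,255],[0,0,0,0,0,0,255],[0,0,0,0,0,0,255],[0,0,0,0,0,0,255],[0,0,0,0,0,0,255]]
  ]
}}

```text
clock: 14.77
tcp_pos: [0.6517, 0.1481, 0.2171]
eef_rot: [1.0, -0.0, 0.002, 0.0]
contact_force: [1.8, -1.5, 6.4]
opening: 0.0161
```

Run:
```python
from h import *
o=arm.observe(); print(o['clock'],o['tcp_pos'],o['contact_force'],o['wrist_torque'],o['opening'])
for a in np.r_[0:1.62:.1,1.606]:
    th=np.radians(7)-a; print(round(a,2),np.round(165*np.sin(th)-165*np.sin(np.radians(7)),1),np.round(165*np.cos(np.radians(7))-165*np.cos(th),1))
```

```text
14.7667 [0.65171944 0.14807753 0.21708584] [ 1.79184105 -1.54918825  6.36644569] [-0.24755623 -0.24356531  0.13823992] 0.016113495800735567
0.0 0.0 0.0
0.1 -16.5 -1.2
0.2 -32.9 -0.7
0.3 -49.3 1.4
0.4 -65.4 5.1
0.5 -81.0 10.4
0.6 -96.0 17.3
0.7 -110.2 25.6
0.8 -123.6 35.2
0.9 -135.9 46.2
1.0 -147.1 58.4
1.1 -156.9 71.6
1.2 -165.5 85.7
1.3 -172.5 100.6
1.4 -178.1 116.1
1.5 -182.0 132.1
1.6 -184.4 148.5
1.61 -184.5 149.4
```

The handle is gripped. I follow the lever's arc, checking the force as I go.

>>> {"api": "jog_arm", "payload": {
  "moves": [
    [[0,0,0,-0.0165,0,-0.001,255],[0,0,0,-0.033,0.0004,-0.0007,255],[0,0,0,-0.049,0.0006,0.0014,255],[0,0,0,-0.065,0.0008,0.005,255],[0,0,0,-0.081,0.001,0.0104,255]]
  ]
}}

```text
clock: 15.18
tcp_pos: [0.5712, 0.1475, 0.2074]
eef_rot: [1.0, -0.0, 0.004, -0.0]
contact_force: [7.8, 2.4, -0.4]
opening: 0.0163
```

>>> {"api": "jog_arm", "payload": {
  "moves": [
    [[0,0,0,0,0,0,255]]
  ]
}}

```text
clock: 15.27
tcp_pos: [0.5684, 0.1475, 0.2065]
eef_rot: [1.0, 0.0, 0.001, -0.0]
contact_force: [-0.6, 0.5, 10.5]
opening: 0.016
```

>>> {"api": "jog_arm", "payload": {
  "moves": [
    [[0,0,0,-0.015,0,0.007,255],[0,0,0,-0.029,0.0003,0.015,255],[0,0,0,-0.0425,0.0005,0.025,255],[0,0,0,-0.055,0.0006,0.036,255],[0,0,0,-0.066,0.0008,0.048,255]]
  ]
}}

```text
clock: 15.68
tcp_pos: [0.5053, 0.1468, 0.1583]
eef_rot: [1.0, 0.0, 0.003, -0.0]
contact_force: [10.9, 2.1, 3.5]
opening: 0.0162
```

>>> {"api": "jog_arm", "payload": {
  "moves": [
    [[0,0,0,-0.01,0,0.013,255],[0,0,0,-0.0185,0,0.027,255],[0,0,0,-0.0255,0.0003,0.042,255],[0,0,0,-0.031,0.0004,0.0575,255],[0,0,0,-0.031,0.0004,0.0575,255]]
  ]
}}

```text
clock: 16.1
tcp_pos: [0.4745, 0.1466, 0.0988]
eef_rot: [1.0, -0.0, 0.002, -0.0]
contact_force: [7.5, 2.4, 2.2]
opening: 0.0157
```

Run:
```python
from h import *
o=arm.observe(); print(o['clock'],o['tcp_pos'],o['qpos'],o['contact_force'],o['wrist_torque'],o['opening'])
```

```text
16.1 [0.47449812 0.14657744 0.0988001 ] [1.66477821e-01 5.02655813e-01 2.00618397e+00 1.46098397e-04
 6.27902213e-01 1.66604733e-01] [7.53284105 2.42642431 2.18481125] [ 0.50788915 -1.06577198  0.13701107] 0.015680195963730523
```

>>> {"api": "jog_arm", "payload": {
  "moves": [
    [[0,0,0,-0.0022,0,0.008,255],[0,0,0,-0.004,0,0.016,255],[0,0,0,-0.005,0,0.022,255],[0,0,0,-0.006,0,0.028,255],[0,0,0,-0.006,0,0.028,255]]
  ],
  "squeeze": 90
}}

```text
clock: 16.52
tcp_pos: [0.4691, 0.1466, 0.0723]
eef_rot: [1.0, -0.0, 0.003, -0.0]
contact_force: [2.5, 0.3, 16.0]
opening: 0.0157
```

>>> {"api": "jog_arm", "payload": {
  "moves": [
    [[0,0,0,0,0,0.002,255],[0,0,0,0,0,0.004,255],[0,0,0,0,0,0.0055,255],[0,0,0,0,0,0.0055,255]]
  ]
}}

```text
clock: 16.85
tcp_pos: [0.4687, 0.1466, 0.0677]
eef_rot: [1.0, 0.0, 0.003, -0.0]
contact_force: [-2.7, 1.1, 20.0]
opening: 0.0152
```

>>> {"api": "jog_arm", "payload": {
  "moves": [
    [[0,0,0,0,0,0.001,255],[0,0,0,0,0,0.002,255],[0,0,0,0,0,0.002,255],[0,0,0,0,0,0.002,255]]
  ]
}}

```text
clock: 17.18
tcp_pos: [0.4683, 0.1466, 0.0652]
eef_rot: [1.0, -0.0, 0.002, -0.0]
contact_force: [2.6, 2.1, 12.4]
opening: 0.0153
```

>>> {"api": "jog_arm", "payload": {
  "moves": [
    [[0,0,0,0,0,0.001,255],[0,0,0,0,0,0.002,255],[0,0,0,0,0,0.002,255],[0,0,0,0,0,0.002,255]]
  ]
}}

```text
clock: 17.52
tcp_pos: [0.4681, 0.1466, 0.0634]
eef_rot: [1.0, -0.0, 0.002, -0.0]
contact_force: [-0.4, 1.9, 16.7]
opening: 0.0153
```

Run:
```python
from h import *
o=arm.observe(); print(o['clock'],o['tcp_pos'],o['contact_force'],o['wrist_torque'],o['opening'])
s=get_image('scene');t=get_image('top'); dump('s3.pkl',s)
for a in(1.606,1.55,1.5,1.45):
    th=np.radians(7)-a; c=[pw(110+165*np.sin(th),y,70+165*np.cos(th)) for y in(-9,10,115)]
    print(a,'scene x6',np.round((proj(s,c)-[240,150])*6+2.5).tolist())
f=s['frame'][150:240,210:330][:,:,::-1]; cv2.imwrite('pics/g7.png',cv2.resize(f,None,fx=6,fy=6,interpolation=cv2.INTER_CUBIC))
```

```text
17.5167 [0.46812443 0.1465681  0.06338673] [-0.40123835  1.90347583 16.71630567] [0.37164367 0.44004292 0.16342756] 0.015284666138169669
1.606 scene x6 [[336.0, 299.0], [366.0, 312.0], [536.0, 387.0]]
1.55 scene x6 [[336.0, 289.0], [366.0, 302.0], [537.0, 377.0]]
1.5 scene x6 [[336.0, 280.0], [366.0, 293.0], [539.0, 369.0]]
1.45 scene x6 [[336.0, 272.0], [366.0, 285.0], [539.0, 361.0]]
```

View pics/g7.png

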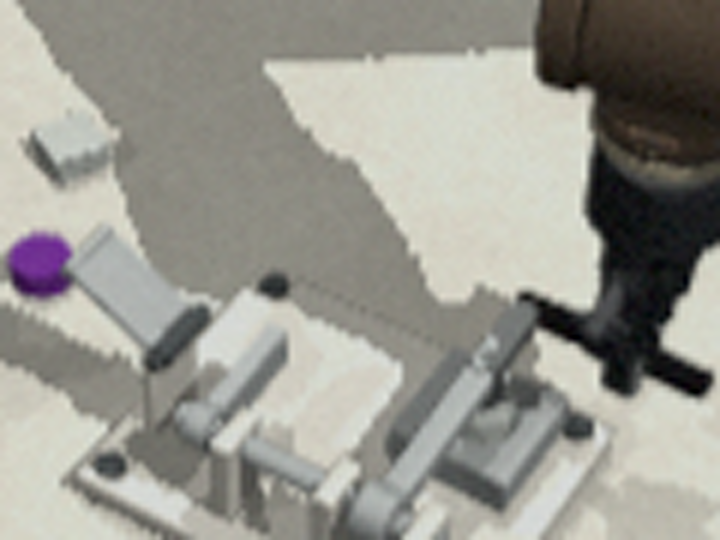

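The catch flap lies over on its outer side (crop (125,290)), the square and purple pieces are unmoved, and the lever is near level with the ram down on the puck. The handle end at (700,382) fits the 1.606 projection (about 380) better than the 1.55 one (about 370). The force hasn't risen stiffly yet, so I press on in small steps.

>>> {"api": "jog_arm", "payload": {
  "moves": [
    [[0,0,0,0,0,0.001,255],[0,0,0,0,0,0.002,255],[0,0,0,0,0,0.002,255],[0,0,0,0,0,0.002,255]]
  ]
}}

```text
clock: 17.95
tcp_pos: [0.4681, 0.1466, 0.0622]
eef_rot: [1.0, 0.0, 0.002, -0.0]
contact_force: [-3.6, 1.1, 30.4]
opening: 0.0156
```

>>> {"api": "jog_arm", "payload": {
  "moves": [
    [[0,0,0,0,0,0,255],[0,0,0,0,0,0,255]]
  ]
}}

```text
clock: 18.12
tcp_pos: [0.4681, 0.1466, 0.0623]
eef_rot: [1.0, 0.0, 0.002, -0.0]
contact_force: [-3.9, 1.3, 31.3]
opening: 0.0154
```

>>> {"api": "jog_arm", "payload": {
  "moves": [
    [[0,0,0,0,0,0.001,255],[0,0,0,0,0,0.002,255],[0,0,0,0,0,0.002,255],[0,0,0,0,0,0.002,255]]
  ]
}}

```text
clock: 18.45
tcp_pos: [0.4681, 0.1466, 0.0615]
eef_rot: [1.0, 0.0, 0.003, -0.0]
contact_force: [-9.8, -0.3, 53.5]
opening: 0.0153
```

Run:
```python
from h import *
o=arm.observe(); print(o['clock'],o['tcp_pos'],o['contact_force'],o['opening'])
a=load('s3.pkl'); b=get_image('scene'); dump('s4.pkl',b)
# handle end: dark pixels near far end of bar (full px about 323-331, 205-219)
for d in(a,b):
    g=cv2.cvtColor(d['frame'],cv2.COLOR_RGB2GRAY)[200:222,318:334].astype(float); w=np.clip(90-g,0,None); yy,xx=np.mgrid[200:222,318:334]
    print('dark centroid',(w*xx).sum()/w.sum(),(w*yy).sum()/w.sum(),w.sum())
```

```text
18.45 [0.46813104 0.14660803 0.06154946] [-9.77505854 -0.33832264 53.54300072] 0.015261438517164412
dark centroid 321.27232425585817 208.8258391386954 4737.0
dark centroid 321.2155849524597 208.86089293096322 4838.0
```

The force now climbs stiffly (31 → 53 N for under 1 mm), so the lever is on its stop. I ease off to a moderate hold.

>>> {"api": "jog_arm", "payload": {
  "moves": [
    [[0,0,0,0,0,-0.0015,255],[0,0,0,0,0,-0.0015,255],[0,0,0,0,0,-0.0015,255],[0,0,0,0,0,-0.0015,255]]
  ]
}}

```text
clock: 18.83
tcp_pos: [0.4681, 0.1466, 0.0621]
eef_rot: [1.0, 0.0, 0.002, -0.0]
contact_force: [-6.1, 1.2, 36.5]
opening: 0.0155
```

Run:
```python
from h import *
o=arm.observe(); print(o['clock'],o['tcp_pos'],o['contact_force'],o['opening'])
b=get_image('scene'); save(b,'pics/g8.png',None,1.5)
```

```text
18.8333 [0.46808788 0.14659682 0.06205769] [-6.0708675   1.2328923  36.47684596] 0.015479964318115987
```

The picture budget is used up, but the numbers are clear: 36 N holding the lever on its stop, well above the 18 N needed. Handing in.

```bash
python3 -c "
from h import *
print(ticket.hand_in()); o=arm.observe(); print(o['clock'],o['tcp_pos'],o['contact_force'])"
```

```text
the job is handed in; nothing more can be done
None
the job is handed in; nothing more can be done
```

The press job is done and handed in. The round aluminium puck is seated in the die cavity, the catch is flipped right over, and the arm is holding the lever down on its stop.

**Puck:** I gripped it twice at right angles to centre it. It met the cavity floor at tool height 47.5 mm, as expected. After release, the pictures showed it flat and centred.

**Catch:** It was swept outwards until the force rose to about 15 N. The flap's edge then lay where the stop angle of 1.92 rad projects in the picture.

**Lever:** It was pulled along its arc until the force climbed stiffly, from 31 to 53 N for under 1 mm of travel. I then eased it to a 36 N hold, above the roughly 18 N needed. The handle in the last picture I could view fitted the 1.606 rad stop best.

**Time:** The arm's clock stood at 18.8 s at my last reading, just before I handed in.

**Checks that failed or disagreed:**
- **Final picture:** I could not see the final overall view, because the limit of 12 pictures was reached. The square blank and the nearby purple look-alike looked unmoved in the picture before it. I did not check the other bystanders at the end.
- **Jaw opening:** It read about 2 mm under true size on both the puck and the handle.
- **Lever travel:** The tool moved about 155 mm down, against 149 mm for the handle by geometry. I put that down to the handle shifting in the pads.
- **Brief peaks:** The tool's push at the stop reached 53 N for a moment, and a 14 N spike when it first touched the catch settled at once.

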